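Turn the coin jar's label to the front and bolt it on its stand

TASK

The heavy coin jar sits turned the wrong way in the ring of its little wooden stand. Roll it round by its edge, gently and without tipping it or taking it out of the ring, until its label faces the front of the stand, where the brass bolt is. Then push the bolt fully home into the notch under the label, let go, and leave the other things on the table alone.

Things in the scene. Friction and masses are not known exactly. Their poses are not given: they have to be found in the camera images.
- stand: Low dark wooden stand, fixed; position and yaw vary. Origin: on the table top, under the centre of the ring in which the jar sits. x points to the stand's FRONT (the bolt side, roughly away from the robot), z up. Board 180 x 130 mm, 6 mm thick, from x = -65 to +115 mm. The low ring on it: inside radius 38, outside 46 mm, top at z = 14 mm.
- guide (a point): Top of the dark steel guide block under the bolt, on the stand's centre line at stand x = 82 mm, 17 mm above the table. The block spans stand x = 54 to 110 mm and y = -13 to 13 mm; two small cheeks beside the bolt (stand x = 55 to 65 mm) rise to 28 mm above the table. Fixed to the stand.
- jar: Round white stoneware coin jar, loose, 0.64 to 0.9 kg; origin: centre of its underside, 6 mm above the table; z up, x towards its label. Foot radius 36 mm: it has 2 mm of play in the ring and shifts by that when pushed. It turns on the spot, slippery underneath (friction about 0.2), its side is rough (about 0.9); it stays where left. Too wide to grip across.
- jar_lid (a point): On the jar's axis at lid height, 82 mm above its underside (88 mm above the table). Lid: flat, radius 46 mm. The smooth side, 28 to 80 mm above the table, has radius 48 mm but, hand-thrown, runs out of true: it lies 44 to 52 mm from the foot's axis, so feel for it. A strong or high push tips the jar; 3 to 6 N in the lower half of the side, moved round with it, turns it well.
- label (a point): Middle of the kraft-brown label on the jar's side (jar frame: x = 44.5, y = 0, z = 49 mm), 40 mm wide, 36 mm high. A 12 mm wide strip of it runs up over the lid's edge towards the lid's middle, so it is seen from above. The thin black coin slot in the lid lies on the other side of the middle.
- notch (a point): Mouth of the notch under the label (jar frame: x = 48, y = 0, z = 16 mm): the only gap, 18 mm wide, 10 mm deep, in the skirt of radius about 48 mm that runs round the jar below its smooth side, from 16 to 28 mm above the table.
- bolt (a joint): Brass slide bolt at the stand's front, sliding along the stand's centre line. 0 = drawn back, grows towards the jar, 0.012 m = fully home (end stop). Stays where left; friction about 1.5 N. Bar 10 mm wide, round nose, 18 to 26 mm above the table. It goes home only with the notch in front of it, otherwise the jar's skirt stops it at about 0.004 m.
- bolt_post (a point): Point on the axis of the bolt's upright brass post, 45 mm above the table; at stand x = 85 mm when the bolt is drawn back, 73 mm when home. Post diameter 14 mm from 18 to 62 mm above the table, then a head of 18 mm diameter up to 68 mm.
- dish: Bystander: blue bowl, 100 mm wide, 32 mm high; origin under its centre.
- tin: Bystander: plain steel can, 64 mm wide, 55 mm high; origin under its centre.
- books: Bystander: two stacked books, 110 x 160 x 42 mm; origin under the centre.
- planter: Bystander: terracotta pot with a small succulent, 80 mm wide, 98 mm high; origin under its centre.

How it is judged:
By the outcome, as a careful person would: the job done as asked, in the order asked, and still so for the second after the job is handed in, with the robot touching nothing.
It also fails if it takes over 72 s, if anything falls off the work surface, if the arm or the gripper's body presses on something with over 40 N, if the wrist force passes 120 N, or if a joint passes its speed limit or range.

ROBOT

A 6-joint arm with a two-finger parallel gripper is mounted at the origin on the work surface. World frame = base frame: x ahead of the robot, y to its left, z up, the work surface at z = 0. Lengths are in mm, angles in rad, forces in N, time in s.
With the tool pointing down it reaches from about 350 to 875 mm from the base axis. Payload 4.2 kg.
Tool frame: the origin (TCP) lies midway between the tips of the shut fingers; the grasp point (between the pads) lies 19 mm behind it; z points along the fingers, y is the line along which they close (so a half turn about z gives the same grasp; the last joint's range is limited). The gripper opens to 85 mm and grips with 20 to 120 N. Pads are 22 mm wide; open, the fingers measure 114 mm over their backs; the gripper's body (76 mm by 85 mm) begins 54 mm behind the grasp point. The pads swing forward as they close: fully open they stand 13 mm farther back than shut.
Start: joints at [1.504, 0.385, 0.008, 0, -1.194, -0.259], TCP at [200.009, 592.111, 231.312] pointing down, gripper open.
Joint ranges: [-3.14, 3.14], [-1.21, 2.06], [-1.07, 1.41], [-3.16, 2.05], [-2.99, -0.16], [-3.1, 3.1]. Speed limits (rad/s): [2.79, 2.79, 3.14, 3.14, 3.14, 3.14].

INTERFACE

Orientations are given as a unit quaternion [x, y, z, w].
In Python, from bench import arm, eyes, nets gives the robot as it stands.
- The arm moves only by the tool apply_moves, never from a script. Its arguments are lists of equal length, an entry for each row: "delta_rot": the turn, a rotation vector about the tool's x, y, z as a fraction of full scale, a list of three; "xyz": the shift along the tool's x, y, z as a fraction of full scale, a list of three; "hand": the gripper command: -1 is fully open, 1 is shut, values between are in proportion. In form: {"delta_rot": [[ax, ay, az], ...], "xyz": [[dx, dy, dz], ...], "hand": [hand, ...]}. A call has 1 to 20 rows; each row shifts and turns the commanded pose from where the row before left it, along the tool's axes as they then stand; what a row does not reach is not made up. Full scale, the value 1, is 0.025 m for a shift and 6 degrees for a turn. A row lasts 1/12 s, in which the tool goes at most 41.7 mm and 7.16 degrees, less where a joint would pass 70% of its speed; a pose out of reach is approached as far as the arm can. A call with a number of a shift or a turn outside -1 to 1 is refused whole. A call with a gripper value outside its range is refused whole. The fingers move at their own pace and stop on an object; the grip force is fixed at half the most. Time passes only in rows, so rows that do not move let the fingers close. It gives the time, the measured TCP pose, the force, the opening and the grip force at its end, in the units of the state.
- arm.read_state(): the state, without advancing time (a new reading comes with each control period).
- eyes.get_image(name): name is "scene" or "top"; returns a dict with "frame" (480x640x3 uint8, red, green, blue), "range_z" (480x640 float32, mm along the optical axis (not along the pixel's ray), 0 where there is no reading), "camera_matrix" (3x3 intrinsics, pixels), "dist" ([k1, k2, p1, p2, k3] as OpenCV has them; the pictures are not rectified), "R" (3x3) and "t" (3): a world point X has camera coordinates R X + t. Camera axes: x right, y down, z forward; pixel columns grow to the right and rows downward; lengths in mm; the calibration is good to about 2 mm. A picture is of the moment at which its call begins.
- arm.job_done(): hands the job in; it is judged then, once.
Trained networks look in a picture, given as the dict that the camera call returned (one of the last four; its "shot" number tells which), for a name from the list of things; names that differ only in an ending like _2 or _b are one class to them, and where a whole thing is asked for, a point or a joint stands for the part that bears it (a point fixed in the world has none). Each returns a list of dicts, best first, with "score" (0 to 1); they miss things now and then, are a little off and sometimes report something else, mostly with a low value. They report only what shows in the picture. A call takes as long as a camera call.
- nets.look_for(name, picture): "bbox" ([left, top, right, bottom] in pixels, round what is visible of it).
- nets.masks_of(name, picture): "region" (480x640 bool, what is visible of it) and "bbox" ([left, top, right, bottom] in pixels, round what is visible of it).
The state is a dict: "clock": time; "joints": joint angles; "joint_vel": joint speeds; "joint_efforts": joint torques, N m; "position": TCP position; "ee_rot": TCP orientation; "contact_force": force on the tool from outside, world axes, zero at the start; "wrist_torque": the same for the moment, N m; "gripper_width": finger opening in mm; "grasp_force": force on a finger pad.
Only numpy, scipy, OpenCV 4.12 (cv2) and the standard library are available. Lean on these libraries where they do the work, as an engineer would, in place of code of your own. Each camera call takes 0.05 s, during which the arm holds its last target. There are 200 camera calls.

## Working session

There is one attempt and no reset: what is moved stays moved. The work goes in short steps, Python scripts to look and compute and a tool call to move; the robot and the scene stay as the last step left them, time stands still between calls to the robot, and variables do not carry over. Pictures are saved under pics/ and viewed, at most 10 in all, crops included, and the job is handed in when it is done.

Besides the shell and the picture viewer there is one more tool, called after "Request:" by a JSON object that holds its "name" and its "arguments". apply_moves: Moves the arm, as the interface text tells. Its arguments: {"type":"object","properties":{"delta_rot":{"type":"array"},"xyz":{"type":"array"},"hand":{"type":"array"}},"required":["delta_rot","xyz","hand"]}

```bash
mkdir -p pics; cat > h.py <<'E'
import numpy as np, cv2
from bench import arm, eyes, nets
def shot(n): return eyes.get_image(n)
def save(im,f,crop=None,s=1):
    a=im["frame"][:,:,::-1]
    if crop: a=a[crop[1]:crop[3],crop[0]:crop[2]]
    if s!=1: a=cv2.resize(a,None,fx=s,fy=s,interpolation=cv2.INTER_CUBIC)
    cv2.imwrite("pics/"+f,a)
def ray(im,uv):
    uv=np.array(uv,float).reshape(-1,1,2)
    p=cv2.undistortPoints(uv,im["camera_matrix"],im["dist"]).reshape(-1,2)
    R=np.array(im["R"]);t=np.array(im["t"])
    d=np.c_[p,np.ones(len(p))]
    return -R.T@t, d@R   # origin, dirs (z-depth scaled)
def atz(im,uv,z):
    o,d=ray(im,uv); return o+d*((z-o[2])/d[:,2])[:,None]
def cloud(im,mask):
    v,u=np.nonzero(mask&(im["range_z"]>0)); o,d=ray(im,np.c_[u,v]); return o+d*im["range_z"][v,u][:,None]
E
python3 - <<'E'
from h import *
print(arm.read_state())
for n in("top","scene"):
    im=shot(n); save(im,n+"0.png"); print(n,"cam at",-np.array(im["R"]).T@im["t"])
    for k in["stand","jar","label","notch","bolt","bolt_post","guide","jar_lid","dish","tin","books","planter"]:
        try:
            r=nets.masks_of(k,im)
            for q in r[:2]:
                c=cloud(im,q["region"]); print(k,round(q["score"],2),np.round(q["bbox"]),np.round(np.median(c,0)) if len(c) else None)
        except Exception as e: print(k,e)
E
```

```text
{'clock': 0.0, 'joints': array([ 1.50362310e+00,  3.85522630e-01,  6.60767227e-03, -5.01972628e-04,
       -1.19401015e+00, -2.58566642e-01]), 'joint_vel': array([-7.53858051e-04,  2.25378991e-03,  8.35881830e-04,  2.53720027e-03,
       -1.02820680e-03, -6.51699976e-05]), 'joint_efforts': array([ 1.94026499e-03, -3.92286515e+01,  1.88403636e+01,  4.18604091e+00,
       -4.63831821e-03,  1.29723432e-06]), 'position': array([199.81916104, 591.56556146, 230.23452754]), 'ee_rot': array([ 9.86750381e-01, -1.62242095e-01, -1.30511170e-04,  1.08180932e-03]), 'contact_force': array([ 0.59997871, -0.40819907,  0.63994717]), 'wrist_torque': array([-0.05465961,  0.01592966, -0.01336161]), 'grasp_force': 0.0, 'gripper_width': 85.84245719972448}
top cam at [ 459.38987689  -20.16114825 1178.91835759]
jar 0.59 [274. 197. 322. 252.] [559.  26.  88.]
label 0.66 [277. 200. 321. 251.] [558.  26.  88.]
notch 0.72 [276. 202. 324. 249.] [558.  26.  88.]
bolt 0.42 [282. 181. 289. 202.] [631.  54.  54.]
guide 0.66 [256. 172. 337. 269.] [607.  44.   6.]
jar_lid 0.63 [278. 200. 320. 252.] [558.  27.  88.]
di
[... 166 characters left out ...]
 162. 477. 201.] [ 658. -292.   68.]
scene cam at [ 965.44610112 -587.39574614  747.77283073]
stand 0.77 [292. 234. 394. 288.] [618.  20.   5.]
jar 0.88 [310. 204. 356. 267.] [571.   7.  84.]
label 0.61 [304. 208. 358. 267.] [571.   6.  84.]
notch 0.77 [307. 207. 360. 265.] [571.   6.  84.]
bolt 0.64 [361. 235. 380. 262.] [635.  51.  38.]
bolt_post 0.65 [357. 235. 380. 258.] [634.  51.  35.]
guide 0.74 [292. 233. 394. 289.] [619.  20.   5.]
jar_lid 0.7 [307. 205. 359. 268.] [571.   6.  84.]
dish 0.96 [340. 148. 382. 175.] [448. 308.  18.]
tin 0.75 [137. 298. 182. 346.] [ 426. -298.   49.]
books 0.76 [396. 161. 474. 221.] [650. 283.  40.]
planter 0.93 [236. 349. 296. 425.] [ 666. -303.   65.]
```

```bash
python3 - <<'E'
from h import *
a=shot("top"); b=shot("scene")
A=cv2.resize(a["frame"][160:280,240:350,::-1],(550,600),interpolation=cv2.INTER_CUBIC)
cv2.imwrite("pics/a.png",A)
save(b,"b.png",(270,180,410,300),5)
c=cloud(a,np.ones((480,640),bool))
m=(abs(c[:,0]-560)<80)&(abs(c[:,1]-30)<80)&(c[:,2]>80)&(c[:,2]<95)
print("lid",c[m].mean(0),(c[m].min(0)+c[m].max(0))/2,cv2.minEnclosingCircle(c[m][:,:2].astype(np.float32)))
m=(abs(c[:,0]-590)<130)&(abs(c[:,1]-30)<130)&(c[:,2]>3.5)&(c[:,2]<9)
r=cv2.minAreaRect(c[m][:,:2].astype(np.float32)); print("board",r,cv2.boxPoints(r))
m=(abs(c[:,0]-650)<60)&(abs(c[:,1]-50)<40)&(c[:,2]>60)&(c[:,2]<75)
print("post head",m.sum(),c[m])
E
```

```text
lid [560.53042556  26.80331985  87.87950339] [561.46561659  27.5786435   87.20310344] ((560.9766845703125, 27.380311965942383), 47.87932586669922)
board ((589.6270141601562, 30.016998291015625), (259.3793029785156, 259.7525634765625), 89.8321762084961) [[ 459.3714   -99.29169]
 [ 719.12286 -100.05252]
 [ 719.8826   159.32568]
 [ 460.13116  160.08652]]
post head 62 [[645.68731461  58.06597962  66.00082641]
 [645.74061876  55.97994608  66.00613673]
 [642.4506187   61.71026603  72.19153418]
 [643.46950763  60.05670649  66.35899939]
 [643.16388894  57.81917163  68.53301545]
 [643.42898533  55.82565912  67.25871592]
 [643.23635409  53.64371339  68.74946556]
 [643.33432922  51.58089626  68.48528902]
 [641.40594185  64.22565749  65.45448147]
 [640.86450499  61.86982348  69.09718562]
 [641.13450478  59.88533474  67.77707591]
 [640.85270736  57.65935569  69.830575  ]
 [640.71474218  55.5013208   71.00429676]
 [641.22684401  53.61161337  68.20680245]
 [642.03376826  51.82766465  63.61093474]
 [641.63052457  49.56346262  66.40572444]
 [639.19329414  64.10501087  66.1254904 ]
 [638.6705049   61.
[... 1171 characters left out ...]
  57.39567022  69.67910425]
 [633.03657942  55.53012191  66.57246211]
 [632.59242812  53.23618065  69.76621435]
 [632.79992289  51.22271963  68.78653562]
 [632.89312635  49.16003012  68.53917699]
 [630.61255855  61.63269014  67.61816402]
 [630.86262354  59.64288548  66.34904799]
 [630.61932131  57.42487314  68.28110667]
 [630.50252676  55.27009584  69.39190002]
 [631.03264159  53.39690573  66.3089038 ]
 [630.61360251  51.1170713   69.37870774]
 [631.24138183  49.27193809  65.66553792]
 [628.46392764  59.43294515  68.31680163]
 [628.60289832  57.39258571  67.76233585]
 [628.69043313  55.3273408   67.54613868]
 [628.43858971  53.11431801  69.55746881]
 [629.46183027  51.44591281  63.20288486]]
```

View pics/a.png

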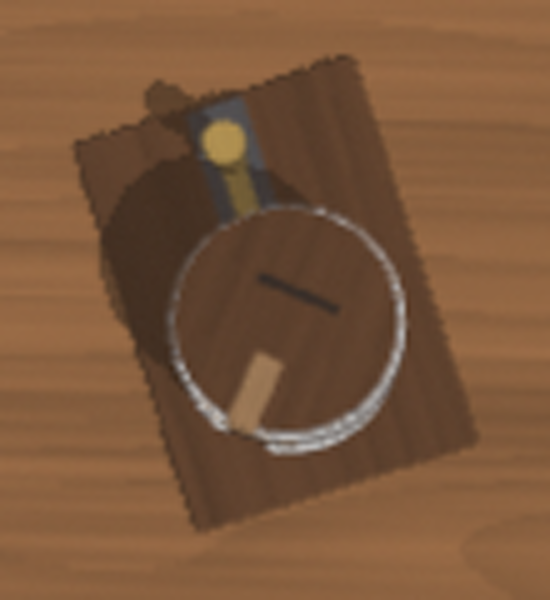

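View pics/b.png

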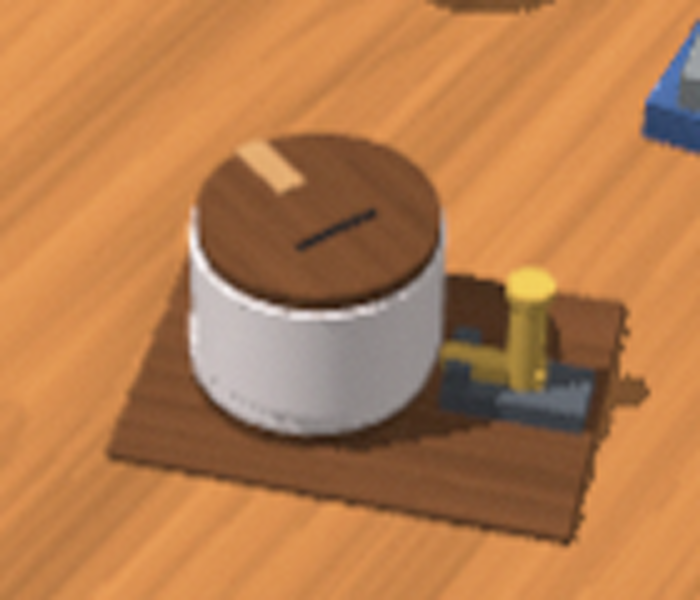

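The top crop shows the lid centre near (288,322) and the label strip running from (265,355) to (242,430), at the near side. The slot is opposite it and the bolt post is at (223,143). I'll compute the stand pose and the angle to turn.

```bash
cat >> h.py <<'E'
def strip(im):
    hsv=cv2.cvtColor(im["frame"],cv2.COLOR_RGB2HSV).astype(int)
    return hsv
def label_az(im,C):
    # kraft strip on lid: points at z~88 within 44mm of C, brighter than the wood lid
    vv,uu=np.mgrid[0:480,0:640]
    P=atz(im,np.c_[uu.ravel(),vv.ravel()],88.5)
    d=P[:,:2]-C; r=np.hypot(*d.T)
    f=im["frame"].reshape(-1,3).astype(int)
    k=(r<43)&(f[:,0]>135)&(f[:,0]-f[:,2]>35)
    q=d[k]
    if len(q)<4: return None
    m=q.mean(0); w,V=np.linalg.eigh(np.cov(q.T)); ax=V[:,1]*np.sign(V[:,1]@m)
    return len(q),np.degrees(np.arctan2(m[1],m[0])),np.degrees(np.arctan2(ax[1],ax[0])),np.hypot(*m)
E
python3 - <<'E'
from h import *
a=shot("top")
px=np.array([(77,147),(352,57),(475,438),(198,530)])/5-0.4+[240,160]
B=atz(a,px,6)[:,:2]; print(B)
ctr=B.mean(0); e=(B[0]-B[3])+(B[1]-B[2]); s=(B[0]-B[1])+(B[3]-B[2])
yaw=np.arctan2(e[1],e[0]); yaw2=np.arctan2(s[1],s[0])-np.pi/2
print(np.degrees([yaw,yaw2]),np.linalg.norm(e)/2,np.linalg.norm(s)/2)
y=(yaw+yaw2)/2; x=np.array([np.cos(y),np.sin(y)]); C=ctr-25*x; print("C",C,"post",C+85*x)
post=atz(a,[np.array((223,143))/5-.4+[240,160]],68)[0,:2]; print("post seen",post,np.degrees(np.arctan2(*(post-C)[::-1])),np.linalg.norm(post-C))
print("lid", label_az(a,np.array([561,27.4])),label_az(a,C))
E
```

```text
[[643.00276815 125.70776841]
 [686.1116535    6.01870657]
 [519.90313399 -52.35057892]
 [476.49322267  66.95354427]]
[19.39310286 19.90094777] 176.3655488472454 127.08584171852671
C [557.83314921  28.17674391] post [637.88460346  56.75583891]
post seen [636.54565806  57.22046278] 20.25329399442441 83.89992047222273
lid (71, np.float64(157.5767829406164), np.float64(159.9614044869438), np.float64(29.55913286949856)) (82, np.float64(156.71211133145084), np.float64(159.89515583430423), np.float64(28.314885720510045))
```

Request:
{"name": "apply_moves", "arguments": {"delta_rot": [[0,0,0],[0,0,0],[0,0,0],[0,0,0],[0,0,0],[0,0,0],[0,0,0],[0,0,0],[0,0,0],[0,0,0],[0,0,0],[0,0,0],[0,0,0],[0,0,0],[0,0,0],[0,0,0],[0,0,0],[0,0,0],[0,0,0],[0,0,0]], "xyz": [[0.4,0.3,0],[0.8,0.55,0],[0.9,0.62,0],[0.9,0.62,0],[0.9,0.62,0],[0.9,0.62,0],[0.9,0.62,0],[0.9,0.62,0],[0.9,0.62,0],[0.9,0.62,0],[0.9,0.62,0],[0.9,0.62,0],[0.9,0.62,0],[0.9,0.62,0],[0.9,0.62,0],[0.9,0.62,0],[0.9,0.62,0],[0.9,0.62,0],[0.9,0.62,0],[0.9,0.62,0]], "hand": [1,1,1,1,1,1,1,1,1,1,1,1,1,1,1,1,1,1,1,1]}}

```text
clock: 3.12
position: [516.4, 166.5, 231.6]
ee_rot: [0.987, -0.162, 0.0, -0.0]
contact_force: [0.8, -0.4, -0.9]
gripper_width: -0.1
grasp_force: 0.0
```

Request:
{"name": "apply_moves", "arguments": {"delta_rot": [[0,0,0],[0,0,0],[0,0,0],[0,0,0],[0,0,0],[0,0,0],[0,0,0],[0,0,0],[0,0,0],[0,0,0],[0,0,0],[0,0,0],[0,0,0],[0,0,0],[0,0,0],[0,0,0],[0,0,0]], "xyz": [[0.85,0.58,0],[0.85,0.58,0],[0.85,0.58,0],[0.85,0.58,0],[0.85,0.58,0],[0.85,0.58,0],[0.8,0.55,0],[0.5,0.4,0],[0.2,0.15,0],[0,0,0.5],[0,0,0.8],[0,0,0.8],[0,0,0.8],[0,0,0.8],[0,0,0.8],[0,0,0.4],[0,0,0]], "hand": [1,1,1,1,1,1,1,1,1,1,1,1,1,1,1,1,1]}}

```text
clock: 4.53
position: [633.6, 7.0, 106.2]
ee_rot: [0.987, -0.162, -0.003, 0.001]
contact_force: [-0.4, -0.8, -0.1]
gripper_width: -0.2
grasp_force: 0.0
```

```bash
python3 - <<'E'
from h import *
C=np.array([558.5,28])
s=arm.read_state(); p=s["position"][:2]-C; print(s["position"],s["contact_force"],s["ee_rot"],s["joints"],"r",np.hypot(*p),"az",np.degrees(np.arctan2(p[1],p[0])))
b=shot("scene"); save(b,"c.png",(250,160,410,300),5)
E
```

```text
[633.59499532   7.01668185 106.21926767] [-0.35742626 -0.78029984 -0.13749822] [ 9.86748466e-01 -1.62233119e-01 -2.67099938e-03  8.63520491e-04] [ 2.65707527e-01  5.08766596e-01 -1.25447052e-01 -8.03180339e-04
 -9.42159362e-01  9.79654953e-01] r 77.9715202047938 az -15.611620519087381
```

View pics/c.png

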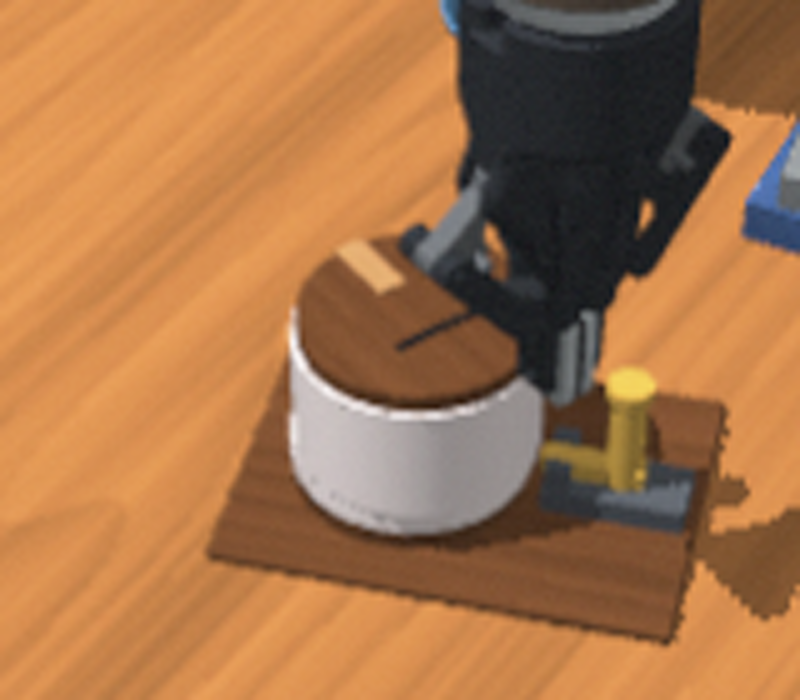

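The scene crop shows the shut fingers hovering beside the jar near (570,390), clear of the bolt post at (630,430). Next I descend beside the jar.

Request:
{"name": "apply_moves", "arguments": {"delta_rot": [[0,0,0],[0,0,0],[0,0,0],[0,0,0],[0,0,0],[0,0,0]], "xyz": [[0.28,0.17,0.3],[0,0,0.8],[0,0,0.7],[0,0,0.5],[0,0,0.2],[0,0,0]], "hand": [1,1,1,1,1,1]}}

```text
clock: 5.08
position: [641.1, 0.5, 45.8]
ee_rot: [0.987, -0.162, -0.0, 0.0]
contact_force: [-0.0, -0.4, -0.7]
gripper_width: -0.1
grasp_force: 0.0
```

Request:
{"name": "apply_moves", "arguments": {"delta_rot": [[0,0,0],[0,0,0],[0,0,0],[0,0,0],[0,0,0],[0,0,0]], "xyz": [[-0.2,0,0],[-0.2,0,0],[-0.15,0,0],[-0.1,0,0],[0,0,0],[0,0,0]], "hand": [1,1,1,1,1,1]}}

```text
clock: 5.58
position: [625.7, 6.3, 46.9]
ee_rot: [0.987, -0.162, 0.0, -0.0]
contact_force: [0.1, -0.1, -1.4]
gripper_width: -0.1
grasp_force: 0.0
```

Request:
{"name": "apply_moves", "arguments": {"delta_rot": [[0,0,0],[0,0,0],[0,0,0],[0,0,0],[0,0,0],[0,0,0],[0,0,0]], "xyz": [[-0.08,0.04,0.14],[-0.08,0,0.14],[-0.04,0,0],[-0.04,0,0],[-0.04,0,0],[0,0,0],[0,0,0]], "hand": [1,1,1,1,1,1,1]}}

```text
clock: 6.17
position: [618.7, 7.4, 39.4]
ee_rot: [0.987, -0.162, 0.0, -0.0]
contact_force: [-0.7, 0.2, -0.7]
gripper_width: -0.1
grasp_force: 0.0
```

Request:
{"name": "apply_moves", "arguments": {"delta_rot": [[0,0,0],[0,0,0],[0,0,0],[0,0,0]], "xyz": [[-0.04,0,0],[-0.04,0,0],[0,0,0],[0,0,0]], "hand": [1,1,1,1]}}

```text
clock: 6.5
position: [616.7, 8.0, 39.4]
ee_rot: [0.987, -0.162, 0.0, -0.0]
contact_force: [-0.6, -0.6, 0.3]
gripper_width: -0.3
grasp_force: 0.0
```

Request:
{"name": "apply_moves", "arguments": {"delta_rot": [[0,0,0],[0,0,0],[0,0,0],[0,0,0]], "xyz": [[-0.04,0,0],[-0.04,0,0],[0,0,0],[0,0,0]], "hand": [1,1,1,1]}}

```text
clock: 6.83
position: [615.0, 8.7, 39.4]
ee_rot: [0.987, -0.162, 0.0, -0.0]
contact_force: [0.7, 0.6, -1.5]
gripper_width: -0.1
grasp_force: 0.0
```

Request:
{"name": "apply_moves", "arguments": {"delta_rot": [[0,0,0],[0,0,0],[0,0,0],[0,0,0]], "xyz": [[-0.04,0,0],[-0.02,0,0],[0,0,0],[0,0,0]], "hand": [1,1,1,1]}}

```text
clock: 7.17
position: [613.9, 9.1, 39.5]
ee_rot: [0.987, -0.162, 0.001, -0.0]
contact_force: [2.6, -1.1, -1.2]
gripper_width: 0.2
grasp_force: 0.0
```

Request:
{"name": "apply_moves", "arguments": {"delta_rot": [[0,0,0],[0,0,0],[0,0,0],[0,0,0]], "xyz": [[-0.04,0,0],[0,0,0],[0,0,0],[0,0,0]], "hand": [1,1,1,1]}}

```text
clock: 7.5
position: [613.5, 9.5, 39.9]
ee_rot: [0.987, -0.162, 0.001, -0.0]
contact_force: [5.1, -1.7, 1.6]
gripper_width: -0.3
grasp_force: 0.0
```

Request:
{"name": "apply_moves", "arguments": {"delta_rot": [[0,0,0],[0,0,0],[0,0,0],[0,0,0]], "xyz": [[-0.03,0,0],[0,0,0],[0,0,0],[0,0,0]], "hand": [1,1,1,1]}}

```text
clock: 7.83
position: [613.2, 9.7, 40.2]
ee_rot: [0.987, -0.162, 0.002, -0.0]
contact_force: [5.0, -2.2, 0.8]
gripper_width: -0.0
grasp_force: 0.0
```

Request:
{"name": "apply_moves", "arguments": {"delta_rot": [[0,0,0.333],[0,0,0.333],[0,0,0.333],[0,0,0.333],[0,0,0.333],[0,0,0.333]], "xyz": [[-0.0014,0.08,0],[-0.0014,0.08,0],[-0.0014,0.08,0],[-0.0014,0.08,0],[-0.0014,0.08,0],[-0.0014,0.08,0]], "hand": [1,1,1,1,1,1]}}

```text
clock: 8.33
position: [608.4, -0.9, 40.2]
ee_rot: [0.964, -0.265, 0.002, -0.001]
contact_force: [4.6, -0.7, 1.8]
gripper_width: -0.0
grasp_force: 0.0
```

```bash
cat >> h.py <<'E'
def rep(C=np.array([558.5,28])):
    s=arm.read_state(); p=s["position"][:2]-C; q=s["ee_rot"]
    tx=2*np.degrees(np.arctan2(q[1],q[0])); u=np.array([np.cos(np.radians(tx)),np.sin(np.radians(tx))]); v=np.array([u[1],-u[0]])
    f=s["contact_force"][:2]
    print("t %.2f pos %s r %.1f az %.1f toolaz %.1f Frad %.1f Ftan %.1f Fz %.1f"%(s["clock"],np.round(s["position"],1),np.hypot(*p),np.degrees(np.arctan2(p[1],p[0])),tx,f@u,f@v,s["contact_force"][2]))
    a=shot("top"); l=label_az(a,np.array([560,27.5])); print("label",l)
    c=cloud(a,np.ones((480,640),bool)); m=(np.hypot(c[:,0]-559,c[:,1]-28)<60)&(c[:,2]>84)&(c[:,2]<91)
    print("lid z",np.round(np.linalg.lstsq(np.c_[c[m][:,:2]-[559,28],np.ones(m.sum())],c[m][:,2],rcond=None)[0],3),m.sum())
    return a
E
python3 -c "
from h import *
rep()"
```

```text
t 8.33 pos [608.4  -0.9  40.2] r 57.7 az -30.1 toolaz -30.7 Frad 4.3 Ftan -1.8 Fz 1.8
label (68, np.float64(153.61245139968173), np.float64(150.34563186374442), np.float64(30.50497058859588))
lid z [7.0000e-03 2.0000e-03 8.8096e+01] 1227
```

Request:
{"name": "apply_moves", "arguments": {"delta_rot": [[0,0,0.333],[0,0,0.333],[0,0,0.333],[0,0,0.333],[0,0,0.333],[0,0,0.333],[0,0,0.333],[0,0,0.333],[0,0,0.333],[0,0,0.333]], "xyz": [[-0.003,0.08,0],[-0.003,0.08,0],[-0.003,0.08,0],[-0.002,0.08,0],[-0.002,0.08,0],[-0.002,0.08,0],[-0.002,0.08,0],[-0.002,0.08,0],[-0.002,0.08,0],[-0.002,0.08,0]], "hand": [1,1,1,1,1,1,1,1,1,1]}}

```text
clock: 9.22
position: [594.9, -16.5, 40.2]
ee_rot: [0.904, -0.428, 0.001, -0.001]
contact_force: [4.6, -3.3, 1.9]
gripper_width: 0.3
grasp_force: 0.0
```

```bash
python3 -c "
from h import *
rep()"
```

```text
t 9.22 pos [594.9 -16.5  40.2] r 57.5 az -50.7 toolaz -50.7 Frad 5.4 Ftan -1.5 Fz 1.9
label (71, np.float64(135.41894456885956), np.float64(129.21953133281838), np.float64(31.061176219305327))
lid z [9.000e-03 2.000e-03 8.821e+01] 939
```

Request:
{"name": "apply_moves", "arguments": {"delta_rot": [[0,0,0.333],[0,0,0.333],[0,0,0.333],[0,0,0.333],[0,0,0.333],[0,0,0.333],[0,0,0.333],[0,0,0.333],[0,0,0.333],[0,0,0.333],[0,0,0.333],[0,0,0.333]], "xyz": [[-0.0012,0.08,0],[-0.0012,0.08,0],[-0.0012,0.08,0],[-0.0012,0.08,0],[-0.0012,0.08,0],[-0.0012,0.08,0],[-0.0012,0.08,0],[-0.0012,0.08,0],[-0.0012,0.08,0],[-0.0012,0.08,0],[-0.0012,0.08,0],[-0.0012,0.08,0]], "hand": [1,1,1,1,1,1,1,1,1,1,1,1]}}

```text
clock: 10.27
position: [572.6, -28.1, 39.9]
ee_rot: [0.795, -0.607, 0.0, 0.0]
contact_force: [2.8, -5.2, 2.7]
gripper_width: 0.0
grasp_force: 0.0
```

```bash
python3 -c "
from h import *
rep()"
```

```text
t 10.27 pos [572.6 -28.1  39.9] r 57.9 az -75.9 toolaz -74.7 Frad 5.7 Ftan -1.3 Fz 2.7
label None
lid z [-6.0000e-03 -6.0000e-03  8.7688e+01] 403
```

Request:
{"name": "apply_moves", "arguments": {"delta_rot": [[0,0,0.333],[0,0,0.333],[0,0,0.333],[0,0,0.333],[0,0,0.333],[0,0,0.333],[0,0,0.333],[0,0,0.333],[0,0,0.333],[0,0,0.333],[0,0,0.333],[0,0,0.333]], "xyz": [[-0.0002,0.08,0],[-0.0002,0.08,0],[-0.0002,0.08,0],[-0.001,0.08,0],[-0.001,0.08,0],[-0.001,0.08,0],[-0.001,0.08,0],[-0.001,0.08,0],[-0.001,0.08,0],[-0.001,0.08,0],[-0.001,0.08,0],[-0.001,0.08,0]], "hand": [1,1,1,1,1,1,1,1,1,1,1,1]}}

```text
clock: 11.32
position: [546.9, -30.1, 39.3]
ee_rot: [-0.651, 0.759, 0.001, -0.002]
contact_force: [0.6, -5.4, 2.5]
gripper_width: -0.4
grasp_force: 0.0
```

```bash
python3 -c "
from h import *
rep()"
```

```text
t 11.32 pos [546.9 -30.1  39.3] r 59.2 az -101.3 toolaz 261.3 Frad 5.2 Ftan -1.4 Fz 2.5
label None
lid z [0. 0. 0.] 0
```

Request:
{"name": "apply_moves", "arguments": {"delta_rot": [[0,0,0.333],[0,0,0.333],[0,0,0.333],[0,0,0.333],[0,0,0.333],[0,0,0.333],[0,0,0.333],[0,0,0.333],[0,0,0.333],[0,0,0.333],[0,0,0.333],[0,0,0.333]], "xyz": [[-0.0012,0.08,0],[-0.0012,0.08,0],[-0.0012,0.08,0],[-0.0012,0.08,0],[-0.0012,0.08,0],[-0.0012,0.08,0],[-0.0012,0.08,0],[-0.0012,0.08,0],[-0.0012,0.08,0],[-0.0012,0.08,0],[-0.0012,0.08,0],[-0.0012,0.08,0]], "hand": [1,1,1,1,1,1,1,1,1,1,1,1]}}

```text
clock: 12.37
position: [523.1, -21.6, 38.6]
ee_rot: [-0.479, 0.878, 0.001, -0.003]
contact_force: [-1.5, -4.2, 2.2]
gripper_width: 0.1
grasp_force: 0.0
```

```bash
python3 -c "
from h import *
a=rep(); b=shot('scene'); save(b,'d.png',(250,160,410,300),5)
print(arm.read_state()['joints'])"
```

```text
t 12.37 pos [523.1 -21.6  38.6] r 60.9 az -125.5 toolaz 237.3 Frad 4.3 Ftan -1.0 Fz 2.2
label None
lid z [-2.0000e-02  2.0000e-03  8.8451e+01] 157
[ 0.26912035  0.44512761 -0.46896327 -0.00090994 -0.66337241 -0.83761155]
```

View pics/d.png

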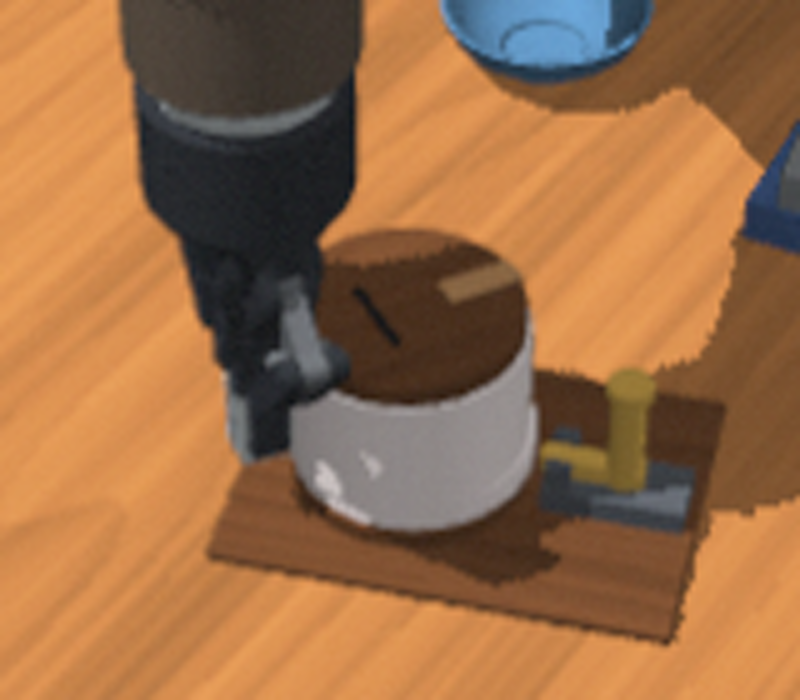

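The crop shows the jar upright, with the strip at (480,280) partway towards the bolt. I'll continue the roll.

Request:
{"name": "apply_moves", "arguments": {"delta_rot": [[0,0,0.333],[0,0,0.333],[0,0,0.333],[0,0,0.333],[0,0,0.333],[0,0,0.333],[0,0,0.333],[0,0,0.333],[0,0,0.333],[0,0,0.333],[0,0,0.333],[0,0,0.333],[0,0,0.333]], "xyz": [[-0.004,0.08,0],[-0.004,0.08,0],[-0.004,0.08,0],[-0.004,0.08,0],[-0.004,0.08,0],[-0.004,0.08,0],[-0.004,0.08,0],[-0.004,0.08,0],[-0.003,0.08,0],[-0.003,0.08,0],[-0.003,0.08,0],[-0.003,0.08,0],[-0.003,0.08,0]], "hand": [1,1,1,1,1,1,1,1,1,1,1,1,1]}}

```text
clock: 13.55
position: [504.5, -3.1, 38.4]
ee_rot: [-0.27, 0.963, 0.0, -0.005]
contact_force: [-5.1, -4.1, 4.2]
gripper_width: 0.1
grasp_force: 0.0
```

```bash
python3 -c "
from h import *
a=rep(); b=shot('scene'); print(label_az(b,np.array([560,27.5])))
save(b,'e.png',(300,190,380,250),10); save(a,'f.png',(240,160,350,280),5)"
```

```text
t 13.55 pos [504.5  -3.1  38.4] r 62.3 az -150.1 toolaz 211.3 Frad 6.5 Ftan -0.9 Fz 4.2
label None
lid z [-3.0000e-03 -3.0000e-03  8.8025e+01] 377
(25, np.float64(47.03490986859091), np.float64(39.53859434464228), np.float64(29.046479813905897))
```

View pics/e.png

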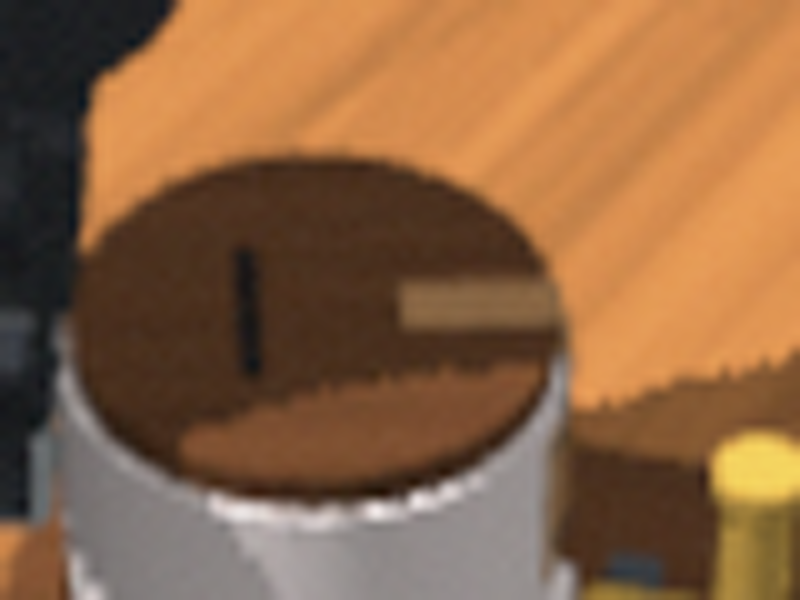

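The strip runs from (400,306) to (555,305) in the crop, nearly aligned. I'll convert that to an azimuth.

```bash
cat >> h.py <<'E'
def az(im,pts,org,s,z=88):
    P=atz(im,np.array(pts,float)/s-.5+.5/s+np.array(org),z)[:,:2]; d=P[1]-P[0]; return np.degrees(np.arctan2(d[1],d[0])),P
E
python3 -c "
from h import *
b=shot('scene')
print('strip',az(b,[(400,306),(555,305)],(300,190),10))
print('slot',az(b,[(243,250),(250,372)],(300,190),10))
# ellipse: left 75,  right 560, top 157, bottom 500
print('lid',az(b,[(318,157),(318,498)],(300,190),10),az(b,[(76,305),(560,340)],(300,190),10))
print('guide cheek/post dir: post top', az(b,[(755,460),(755,460)],(300,190),10,68))
"
```

```text
strip (np.float64(34.05643311592296), array([[566.23427055,  38.73464672],
       [590.11320121,  54.87543141]]))
slot (np.float64(-53.6372250845064), array([[532.95451561,  35.74785376],
       [553.20115224,   8.24859641]]))
lid (np.float64(-56.38280804067708), array([[529.68232742,  66.173967  ],
       [582.14833003, -12.74233218]])) (np.float64(27.298322646664396), array([[515.76352516,   5.69740804],
       [596.00485775,  47.11007324]]))
guide cheek/post dir: post top (np.float64(0.0), array([[632.49944995,  58.00464368],
       [632.49944995,  58.00464368]]))
```

Request:
{"name": "apply_moves", "arguments": {"delta_rot": [[0,0,0.333],[0,0,0.333],[0,0,0.333],[0,0,0.333],[0,0,0.333],[0,0,0.333],[0,0,0.333],[0,0,0]], "xyz": [[0.004,0.08,0],[0.002,0.08,0],[0.0,0.08,0],[-0.001,0.08,0],[-0.001,0.08,0],[-0.001,0.08,0],[-0.001,0.08,0],[0,0,0]], "hand": [1,1,1,1,1,1,1,1]}}

```text
clock: 14.37
position: [498.0, 9.8, 38.2]
ee_rot: [-0.151, 0.988, -0.0, -0.005]
contact_force: [-6.2, -3.0, 3.9]
gripper_width: -0.4
grasp_force: 0.0
```

Request:
{"name": "apply_moves", "arguments": {"delta_rot": [[0,0,0],[0,0,0],[0,0,0],[0,0,0],[0,0,0],[0,0,0]], "xyz": [[0.05,0,0],[0.1,0,0],[0.4,0,0],[0.8,0,0],[0.8,0,0],[0.4,0,0]], "hand": [1,1,1,1,1,1]}}

```text
clock: 14.87
position: [439.3, -8.7, 39.1]
ee_rot: [-0.152, 0.988, 0.0, -0.001]
contact_force: [0.2, 0.5, -0.2]
gripper_width: -0.0
grasp_force: 0.0
```

```bash
python3 -c "
from h import *
a=rep(); b=shot('scene')
A=cv2.resize(a['frame'][170:260,250:340,::-1],(540,540),interpolation=cv2.INTER_CUBIC); cv2.imwrite('pics/g.png',A)
print(label_az(b,np.array([560,27.5])))"
```

```text
t 14.87 pos [439.3  -8.7  39.1] r 124.8 az -162.9 toolaz 197.5 Frad -0.4 Ftan 0.4 Fz -0.2
label (84, np.float64(30.490066011055557), np.float64(23.475557336851143), np.float64(28.24453873420737))
lid z [1.0000e-03 2.0000e-03 8.7892e+01] 1439
(110, np.float64(34.58144884825956), np.float64(20.242983409001123), np.float64(25.747291507484007))
```

View pics/g.png

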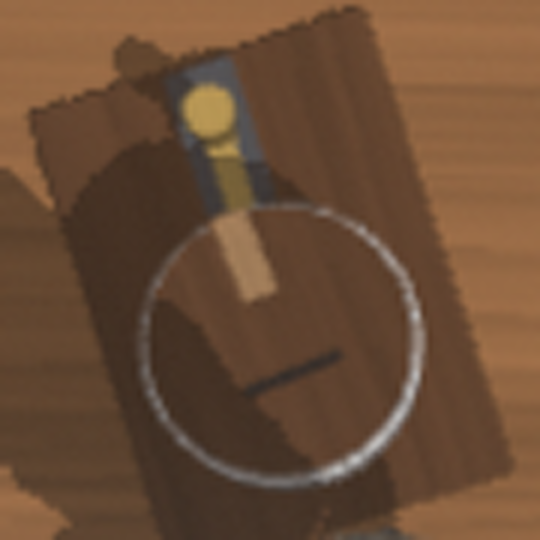

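The top crop shows the strip from (231,215) to (260,297), pointing at the bolt post (209,110). It is still about 3–4° short of the stand axis, so I'll give it a small further nudge.

Request:
{"name": "apply_moves", "arguments": {"delta_rot": [[0,0,0],[0,0,0],[0,0,0],[0,0,0],[0,0,0],[0,0,0],[0,0,0]], "xyz": [[-0.6,0,0],[-0.8,0,0],[-0.6,0,0],[-0.32,0,0],[-0.1,0,0],[-0.05,0,0],[0,0,0]], "hand": [1,1,1,1,1,1,1]}}

```text
clock: 15.55
position: [498.8, 9.7, 38.5]
ee_rot: [-0.152, 0.988, -0.0, -0.002]
contact_force: [-3.4, -1.6, 1.1]
gripper_width: -0.1
grasp_force: 0.0
```

Request:
{"name": "apply_moves", "arguments": {"delta_rot": [[0,0,0],[0,0,0],[0,0,0]], "xyz": [[-0.03,0,0],[0,0,0],[0,0,0]], "hand": [1,1,1]}}

```text
clock: 15.8
position: [499.1, 9.8, 38.8]
ee_rot: [-0.152, 0.988, -0.0, -0.002]
contact_force: [-5.5, -2.0, 1.4]
gripper_width: -0.1
grasp_force: 0.0
```

Request:
{"name": "apply_moves", "arguments": {"delta_rot": [[0,0,0.22],[0,0,0.22],[0,0,0.22],[0,0,0]], "xyz": [[-0.001,0.056,0],[-0.001,0.056,0],[-0.001,0.056,0],[0,0,0]], "hand": [1,1,1,1]}}

```text
clock: 16.13
position: [497.4, 13.6, 38.8]
ee_rot: [-0.117, 0.993, -0.001, -0.003]
contact_force: [-6.3, -3.0, 1.9]
gripper_width: 0.1
grasp_force: 0.0
```

Request:
{"name": "apply_moves", "arguments": {"delta_rot": [[0,0,0],[0,0,0],[0,0,0],[0,0,0],[0,0,0],[0,0,0],[0,0,0]], "xyz": [[0.05,0,0],[0.1,0,0],[0.4,0,0],[0.8,0,0],[0.8,0,0],[0.4,0,0],[0,0,0]], "hand": [1,1,1,1,1,1,1]}}

```text
clock: 16.72
position: [436.7, -0.6, 39.6]
ee_rot: [-0.118, 0.993, 0.0, -0.0]
contact_force: [0.8, 0.3, -0.2]
gripper_width: -0.1
grasp_force: 0.0
```

```bash
python3 -c "
from h import *
a=rep(); b=shot('scene')
A=cv2.resize(a['frame'][170:260,250:340,::-1],(540,540),interpolation=cv2.INTER_CUBIC); cv2.imwrite('pics/i.png',A)
print(label_az(b,np.array([560,27.5])))"
```

```text
t 16.72 pos [436.7  -0.6  39.6] r 125.1 az -166.8 toolaz 193.5 Frad -0.8 Ftan 0.1 Fz -0.2
label (84, np.float64(29.064110727707625), np.float64(23.09325588371024), np.float64(28.17168730265285))
lid z [1.0000e-03 1.0000e-03 8.7782e+01] 1432
(107, np.float64(32.693160508352754), np.float64(22.610680562849694), np.float64(26.04438771804822))
```

View pics/i.png

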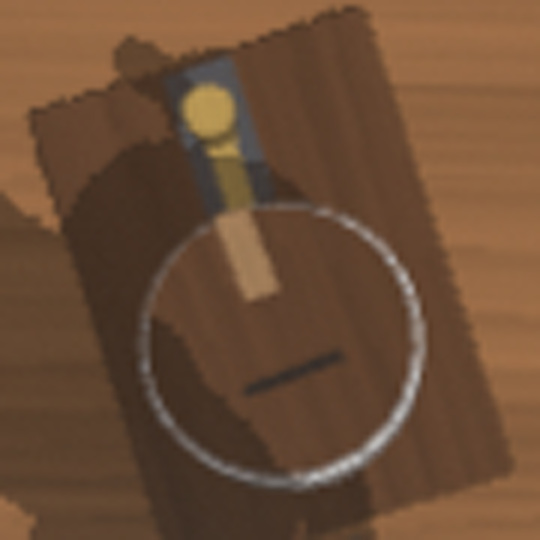

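The strip now runs from (232,215) to (262,296), about 22.3° against the stand's 19.7°. One more small nudge.

Request:
{"name": "apply_moves", "arguments": {"delta_rot": [[0,0,0],[0,0,0],[0,0,0],[0,0,0],[0,0,0],[0,0,0],[0,0,0]], "xyz": [[-0.6,0,0],[-0.8,0,0],[-0.6,0,0],[-0.32,0,0],[-0.1,0,0],[-0.08,0,0],[0,0,0]], "hand": [1,1,1,1,1,1,1]}}

```text
clock: 17.4
position: [497.4, 13.8, 38.6]
ee_rot: [-0.117, 0.993, -0.0, -0.002]
contact_force: [-3.0, -1.0, -0.9]
gripper_width: 0.1
grasp_force: 0.0
```

Request:
{"name": "apply_moves", "arguments": {"delta_rot": [[0,0,0],[0,0,0]], "xyz": [[-0.01,0,0],[0,0,0]], "hand": [1,1]}}

```text
clock: 17.57
position: [497.9, 13.9, 39.0]
ee_rot: [-0.117, 0.993, -0.0, -0.001]
contact_force: [-5.6, -0.9, 0.3]
gripper_width: -0.1
grasp_force: 0.0
```

Request:
{"name": "apply_moves", "arguments": {"delta_rot": [[0,0,0.25],[0,0,0.25],[0,0,0.25],[0,0,0]], "xyz": [[-0.001,0.063,0],[-0.001,0.063,0],[-0.001,0.063,0],[0,0,0]], "hand": [1,1,1,1]}}

```text
clock: 17.9
position: [496.4, 18.4, 39.1]
ee_rot: [-0.078, 0.997, -0.0, -0.002]
contact_force: [-5.6, -2.6, 3.1]
gripper_width: 0.2
grasp_force: 0.0
```

Request:
{"name": "apply_moves", "arguments": {"delta_rot": [[0,0,0],[0,0,0],[0,0,0],[0,0,0],[0,0,0],[0,0,0],[0,0,0]], "xyz": [[0.05,0,0],[0.1,0,0],[0.4,0,0],[0.8,0,0],[0.8,0,0],[0.4,0,0],[0,0,0]], "hand": [1,1,1,1,1,1,1]}}

```text
clock: 18.48
position: [433.9, 8.9, 39.7]
ee_rot: [-0.079, 0.997, 0.0, 0.0]
contact_force: [-0.1, -0.1, 0.3]
gripper_width: 0.4
grasp_force: 0.0
```

```bash
python3 -c "
from h import *
a=rep(); b=shot('scene')
A=cv2.resize(a['frame'][170:260,250:340,::-1],(540,540),interpolation=cv2.INTER_CUBIC); cv2.imwrite('pics/j.png',A)
print(label_az(b,np.array([560,27.5])))
# slot direction
vv,uu=np.mgrid[0:480,0:640]; 
for im in(a,b):
    P=atz(im,np.c_[uu.ravel(),vv.ravel()],88)[:,:2]-[560,27.5]; g=cv2.cvtColor(im['frame'],cv2.COLOR_RGB2GRAY).ravel()
    k=(np.hypot(*P.T)<36)&(P@[np.cos(.36),np.sin(.36)]<-2); bg=cv2.medianBlur(im['frame'],9); d=cv2.cvtColor(bg,cv2.COLOR_RGB2GRAY).ravel().astype(int)-g
    q=P[k&(d>12)]; w=d[k&(d>12)]; W,V=np.linalg.eigh(np.cov(q.T,aweights=w)); m=np.average(q,0,w); n=V[:,0]*-np.sign(V[:,0]@m); print('slot normal',len(q),np.degrees(np.arctan2(n[1],n[0])),m)
"
```

```text
t 18.48 pos [433.9   8.9  39.7] r 126.0 az -171.3 toolaz 189.0 Frad 0.1 Ftan -0.1 Fz 0.3
label (84, np.float64(27.021040536326847), np.float64(20.71509327824879), np.float64(28.29572968702643))
lid z [4.0000e-03 1.0000e-03 8.7825e+01] 1427
(111, np.float64(32.609890359745314), np.float64(2.359239869833682), np.float64(25.215953649252274))
slot normal 33 21.849881336605083 [-15.38895492  -2.50127666]
slot normal 36 21.797780857828496 [-17.99259424  -2.43672548]
```

View pics/j.png

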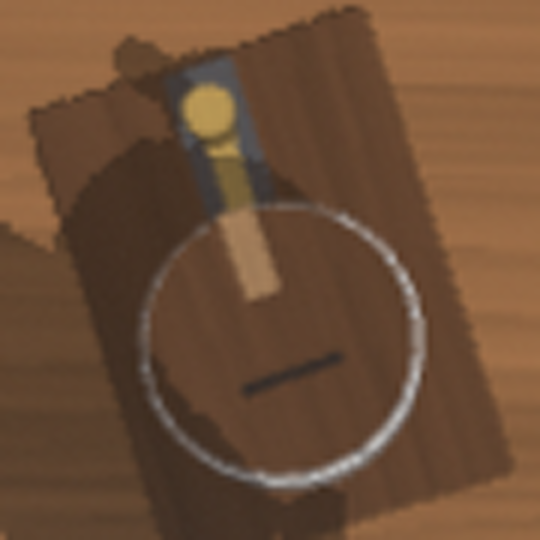

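Now aligned to about 1° (strip 20.7°, slot normal 21.8°). Next I lift, cross over the jar and come down beyond the bolt post.

Request:
{"name": "apply_moves", "arguments": {"delta_rot": [[0,0,-0.445],[0,0,-0.445],[0,0,-0.445],[0,0,-0.445],[0,0,0],[0,0,0],[0,0,0],[0,0,0],[0,0,0],[0,0,0],[0,0,0],[0,0,0],[0,0,0],[0,0,0],[0,0,0],[0,0,0],[0,0,0],[0,0,0]], "xyz": [[0,0,-0.8],[0,0,-0.9],[0,0,-0.9],[0,0,-0.9],[0,0,-0.2],[-0.5,-0.05,0],[-0.9,-0.085,0],[-0.9,-0.085,0],[-0.9,-0.085,0],[-0.9,-0.085,0],[-0.9,-0.085,0],[-0.9,-0.085,0],[-0.9,-0.085,0],[-0.9,-0.085,0],[-0.9,-0.085,0],[-0.9,-0.085,0],[-0.2,0,0],[0,0,0]], "hand": [1,1,1,1,1,1,1,1,1,1,1,1,1,1,1,1,1,1]}}

```text
clock: 20.08
position: [673.2, 70.2, 130.2]
ee_rot: [-0.171, 0.985, -0.0, -0.0]
contact_force: [0.1, -0.3, -0.4]
gripper_width: 0.1
grasp_force: 0.0
```

Request:
{"name": "apply_moves", "arguments": {"delta_rot": [[0,0,0],[0,0,0]], "xyz": [[0,0,0],[0,0,0]], "hand": [1,1]}}

```text
clock: 20.25
position: [670.8, 69.5, 131.4]
ee_rot: [-0.171, 0.985, 0.0, -0.0]
contact_force: [0.7, -0.9, -0.3]
gripper_width: -0.2
grasp_force: 0.0
```

Request:
{"name": "apply_moves", "arguments": {"delta_rot": [[0,0,0],[0,0,0],[0,0,0],[0,0,0],[0,0,0],[0,0,0],[0,0,0]], "xyz": [[0,0,0.6],[0,0,0.8],[0,0,0.8],[0,0,0.7],[0,0,0.4],[0,0,0.1],[0,0,0]], "hand": [1,1,1,1,1,1,1]}}

```text
clock: 20.83
position: [671.1, 69.5, 46.7]
ee_rot: [-0.171, 0.985, -0.0, -0.0]
contact_force: [0.5, 0.4, 1.2]
gripper_width: -0.3
grasp_force: 0.0
```

Request:
{"name": "apply_moves", "arguments": {"delta_rot": [[0,0,0],[0,0,0],[0,0,0],[0,0,0],[0,0,0],[0,0,0],[0,0,0]], "xyz": [[0.16,0,0],[0.16,0,0],[0.16,0,0],[0.08,0,0],[0.08,0,0],[0,0,0],[0,0,0]], "hand": [1,1,1,1,1,1,1]}}

```text
clock: 21.42
position: [656.5, 64.3, 47.1]
ee_rot: [-0.171, 0.985, -0.0, 0.0]
contact_force: [1.1, 0.1, -0.1]
gripper_width: 0.3
grasp_force: 0.0
```

Request:
{"name": "apply_moves", "arguments": {"delta_rot": [[0,0,0],[0,0,0],[0,0,0],[0,0,0],[0,0,0],[0,0,0],[0,0,0],[0,0,0]], "xyz": [[0.04,0,0],[0.04,0,0],[0.04,0,0],[0.04,0,0],[0.04,0,0],[0.04,0,0],[0,0,0],[0,0,0]], "hand": [1,1,1,1,1,1,1,1]}}

```text
clock: 22.08
position: [650.8, 62.3, 46.9]
ee_rot: [-0.171, 0.985, 0.0, -0.0]
contact_force: [1.2, 0.2, 0.1]
gripper_width: 0.1
grasp_force: 0.6
```

Request:
{"name": "apply_moves", "arguments": {"delta_rot": [[0,0,0],[0,0,0],[0,0,0],[0,0,0],[0,0,0]], "xyz": [[0.04,0,0],[0.04,0,0],[0.04,0,0],[0,0,0],[0,0,0]], "hand": [1,1,1,1,1]}}

```text
clock: 22.5
position: [647.8, 61.2, 46.8]
ee_rot: [-0.171, 0.985, -0.0, -0.0]
contact_force: [1.4, 0.5, 0.2]
gripper_width: -0.1
grasp_force: 0.5
```

Request:
{"name": "apply_moves", "arguments": {"delta_rot": [[0,0,0],[0,0,0],[0,0,0],[0,0,0],[0,0,0]], "xyz": [[0.04,0,0],[0.04,0,0],[0.04,0,0],[0,0,0],[0,0,0]], "hand": [1,1,1,1,1]}}

```text
clock: 22.92
position: [645.0, 60.2, 46.8]
ee_rot: [-0.171, 0.985, -0.0, -0.0]
contact_force: [0.4, 0.7, 0.7]
gripper_width: -0.2
grasp_force: 0.5
```

Request:
{"name": "apply_moves", "arguments": {"delta_rot": [[0,0,0],[0,0,0],[0,0,0],[0,0,0],[0,0,0]], "xyz": [[0.04,0,0],[0.04,0,0],[0.04,0,0],[0,0,0],[0,0,0]], "hand": [1,1,1,1,1]}}

```text
clock: 23.33
position: [644.2, 59.9, 47.0]
ee_rot: [-0.171, 0.985, 0.0, 0.002]
contact_force: [5.4, 1.6, -3.1]
gripper_width: 0.0
grasp_force: 2.9
```

Request:
{"name": "apply_moves", "arguments": {"delta_rot": [[0,0,0],[0,0,0],[0,0,0],[0,0,0]], "xyz": [[0.04,0,0],[0.04,0,0],[0,0,0],[0,0,0]], "hand": [1,1,1,1]}}

```text
clock: 23.67
position: [644.1, 59.9, 47.2]
ee_rot: [-0.171, 0.985, 0.0, 0.004]
contact_force: [9.7, 2.5, -5.5]
gripper_width: -0.1
grasp_force: 4.6
```

Request:
{"name": "apply_moves", "arguments": {"delta_rot": [[0,0,0],[0,0,0],[0,0,0],[0,0,0],[0,0,0],[0,0,0],[0,0,0],[0,0,0],[0,0,0],[0,0,0]], "xyz": [[-0.1,0,0],[-0.2,0,0],[-0.5,0,0],[-0.5,0,0],[0,0,-0.5],[0,0,-0.9],[0,0,-0.9],[0,0,-0.9],[0,0,-0.9],[0,0,0]], "hand": [1,1,1,1,1,1,1,1,1,1]}}

```text
clock: 24.5
position: [672.9, 69.4, 155.8]
ee_rot: [-0.171, 0.985, -0.0, 0.004]
contact_force: [0.7, 0.7, 0.9]
gripper_width: -0.0
grasp_force: 0.0
```

```bash
python3 -c "
from h import *
a=rep(); b=shot('scene'); save(b,'k.png',(290,180,400,290),5)"
```

```text
t 24.50 pos [672.9  69.4 155.8] r 121.6 az 19.9 toolaz 199.7 Frad -0.9 Ftan 0.4 Fz 0.9
label (77, np.float64(26.24369483723994), np.float64(19.354999997880828), np.float64(28.301820037967207))
lid z [ 1.0000e-03 -3.0000e-03  8.7806e+01] 1432
```

View pics/k.png

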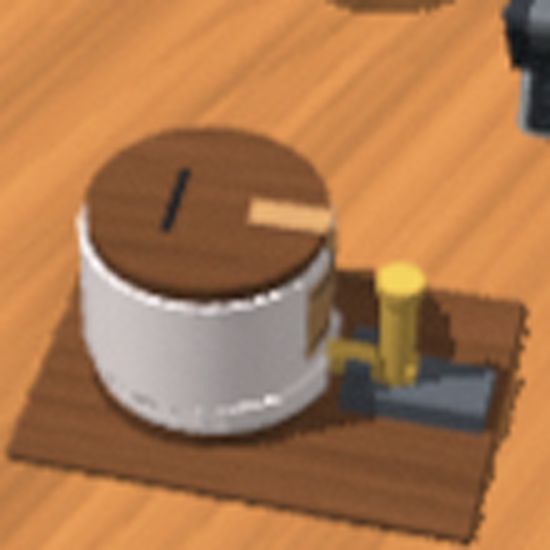

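The crop shows the bolt moved in, with its post at (400,320) much nearer the jar, and the label at (320,310) facing it. The jar is level, label azimuth is about 19.4°, and the robot is clear. Handing in.

```bash
python3 -c "
from bench import arm
print(arm.job_done())"
```

```text
the job is handed in; nothing more can be done
None
```

The job is handed in (verdict not reported): the label now faces the bolt to within about a degree, the jar stands level in its ring, the bolt is pushed in to its stop, and the gripper is clear, at about 24.5 s of the allowed 72 s.

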